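Release a ratchet hold-down and take out the track rail

TASK

Free the track rail from the ratchet hold-down jig: lift the pawl clear of the toothed wheel and hold it up until the drum has turned all the way back, then let the pawl drop into the teeth again. Swing the hold-down bar right up, where it stays, and only then slide the rail along its slot, low in the jig, until it has come out clear of the base plate at the jig's left side, and lay it flat, right way up, in the long metal tray. Leave the bar up, and leave the grease tin, the vee block and the bush where they are.

Things in the scene. Friction and masses are not known exactly. Their poses are not given: they have to be found in the camera images.
- jig: Fixed dark steel jig. Origin: underside of its base plate, mid width; its x runs along the jig away from the robot (yaw -0.06 to 0.27), y to the robot's left. Plate x -130 to +135, y -50 to +50 (to +34 beyond x 0), 10 mm thick. From near to far: the bar's hinge ears (x -100), rail slot (x -50), drum (x 60; cheeks 65 mm high) with a 68 mm toothed wheel at its right, pawl post (x 112, 85 mm high).
- rail_slot (a point): Centre of the slot's floor, on the base plate's top: jig (-50, 0, 10) mm. The slot runs across the jig along its y, between two walls 10 mm high, 5 mm thick, 24 mm apart, 100 mm long; open at both ends and on top, where the bar crosses it.
- drum_axis (a point): Middle of the drum, on its axis (along jig y), jig (60, 0, 50). The drum bears the toothed wheel (12 teeth, jig y -41 to -29) and a keeper finger (48 mm long from the axis, y -8 to +8) that at the start points to the robot and lies over the far end of the bar, so that the bar cannot rise until the drum has turned back.
- drum (a joint): Angle of drum, wheel and finger, rad: about 0.04 at the start, held by the pawl; 2.10 at its stop, fully turned back (finger up and leaning away from the robot). A damped spring (0.10 to 0.16 N m) turns it back by itself in about 2 s while the pawl is lifted. A pawl dropped early catches it at every 0.52 rad.
- pawl (a joint): Angle of the pawl, rad: about 0 with its nose down between two teeth, growing as it is lifted; clear of the tooth tips above about 0.2; upper stop 1.0. It falls back by its own weight. Lifting it out under the drum's load takes a few newtons.
- pawl_pin (a point): Middle of the grip length of the pawl's lift pin: bare round steel pin, 10 mm thick, along the jig's y, sticking out to the right of the wheel, jig y -41 to -95. This point: jig y -68, at the start x 76, z 90. Around its outer part there is free air down to the base plate. It swings up and away from the robot on a 39 mm radius about pawl_hinge.
- pawl_hinge (a point): Point on the pawl's hinge axis (along the jig's y), at jig (112, -68, 75): 36 mm farther than the pin and 15 mm lower at the start.
- bar (a joint): Angle of the hold-down bar, rad: 0 down on the rail (start), growing as its far end rises; upper stop 0.95. Stiff hinge (0.25 N m): it stays where it is left. Under the keeper finger it cannot rise by more than about 0.1.
- bar_pin (a point): Middle of the grip length of the bar's lift pin: round steel pin, 10 mm thick, along the jig's y, sticking out to the right of the bar, jig y -11 to -90. This point: jig y -68, with the bar down x 0, z 39. It swings up and towards the robot on a 100 mm radius about bar_hinge. The bar: steel, 22 mm wide (y -11 to +11), 10 mm thick, jig x -100 to +25.
- bar_hinge (a point): Point on the bar's hinge axis (along the jig's y), at jig (-100, -68, 39), 100 mm nearer the robot than the pin.
- track_rail: Loose pale metal rail of U section, open side up: 150 mm long (its y, along the slot), 20 mm wide, 15 mm high, 50 to 100 g. Origin: centre of its underside. At the start it lies in the slot (underside z 10), its centre 20 to 40 mm left of the jig's middle, so its left end sticks out 45 to 65 mm past the plate. Clear of the plate when its centre is 125 mm left of the jig's middle.
- rail_tray: Fixed open metal tray, 180 mm long (its x axis), 90 mm wide (y), walls 18 mm high and 3 mm thick, floor 3 mm thick. Origin: centre of its underside. At the left of the bench, its length along world x within 0.4 rad; the rail is to lie with its length along the tray's.
- grease_tin: Bystander: round tin, 66 mm in diameter, 34 mm high; origin under its centre. Loose, not to be moved.
- vee_block: Bystander: ground steel vee block, 45x44x34 mm; origin under its centre. Loose, not to be moved.
- bush_1: Bystander: steel bush, 28 mm in diameter, 22 mm high; origin under its centre. Loose, not to be moved.

How it is judged:
By the outcome, as a careful person would: the job done as asked, in the order asked, and still so for the second after the job is handed in, with the robot touching nothing.
It also fails if it takes over 67 s, if anything falls off the work surface, if the arm or the gripper's body presses on something with over 40 N, if the wrist force passes 120 N, or if a joint passes its speed limit or range.

ROBOT

A 6-joint arm with a two-finger parallel gripper is mounted at the origin on a cart in front of the work surface, level with it; the furniture and walls round the work are solid. World frame = base frame: x ahead of the robot, y to its left, z up, the work surface at z = 0. Lengths are in mm, angles in rad, forces in N, time in s.
With the tool pointing down it reaches from about 350 to 1000 mm from the base axis. Payload 7.1 kg.
Tool frame: the origin (TCP) lies between the finger pads; the fingertips stand 11 mm ahead of it and the grasp point (between the pads) lies 8 mm behind it; z points along the fingers, y is the line along which they close (so a half turn about z gives the same grasp; the last joint's range is limited). The gripper opens to 85 mm and grips with 20 to 120 N. Pads are 22 mm wide; open, the fingers measure 114 mm over their backs; the gripper's body (76 mm by 85 mm) begins 54 mm behind the grasp point. The pads swing forward as they close: fully open they stand 13 mm farther back than shut.
Start: joints at [-1.337, 0.423, 1.63, -0, 1.089, -0.019], TCP at [156.341, -605.113, 242.319] pointing down, gripper open.
Joint ranges: [-3, 3], [-0.9, 2.11], [0.09, 2.58], [-1.31, 4.45], [0.11, 2.69], [-2.54, 2.54]. Speed limits (rad/s): [2.39, 2.39, 3.01, 3.14, 3.14, 3.14].

INTERFACE

Orientations are given as a 3x3 rotation matrix whose columns are the frame's x, y, z axes.
In Python, from bench import ctrl, viewer, order gives the robot as it stands. The module is installed in compiled form; this text tells all that it offers.
- The arm moves only by the shell command python3 -m creep 'ROWS' [OPENING] [FORCE]. ROWS is rows parted by semicolons, their numbers by spaces, 1 to 8 of them, each of 4 numbers: dx, dy, dz in mm, then a turn about the tool's z in rad; each row is the pose to reach, as a shift and turn from the pose commanded when the command began, along the tool's axes at that moment; what a row does not reach only later rows make up. A row lasts 1/10 s, in which the tool goes at most 50 mm and 0.15 rad, less where a joint would pass 70% of its speed; a pose out of reach is approached as far as the arm can. OPENING is the finger opening in mm, set as the command begins (- or left out keeps the last). The fingers move at their own pace and stop on an object; FORCE is the grip in N (left out, the last holds). Time passes only in rows, so rows that do not move let the fingers close. It prints the time, the measured TCP pose, the force, the opening and the grip force at its end.
- ctrl.observe(): the state, without advancing time (a new reading comes with each control period).
- viewer.grab_frame(name): name is "scene" or "side" or "wrist"; returns a dict with "frame" (384x512x3 uint8, red, green, blue), "fov_y" (degrees; the focal length in pixels is half the picture's height over the tangent of half this angle, whatever the lens; pixels are square), "cx", "cy" (the principal point, pixels), "k1" (the pictures are not rectified: a ray, as slopes to the right and down, at radius r is drawn at 1 + k1 r^2 times it, then the intrinsics apply), "extrinsics" (4x4, takes a point from world to camera coordinates); the wrist camera has in their place "mount" (4x4, takes a point from camera to tool coordinates, whose origin is the TCP and whose axes are the flange's). Camera axes: x right, y up, looking along -z (the intrinsics and any distortion apply to the point x, -y, -z); pixel columns grow to the right and rows downward; lengths in mm; the calibration is good to about 2 mm. A picture is of the moment at which its call begins: read the wrist's pose just before it. There is no depth.
- order.close_job(): hands the job in; it is judged then, once.
The state is a dict: "clock": time; "joint_positions": joint angles; "joint_velocities": joint speeds; "joint_efforts": joint torques, N m; "tcp_pos": TCP position; "eef_rot": TCP orientation; "wrist_force": force on the tool from outside, world axes, zero at the start; "moment": the same for the moment, N m; "width": finger opening in mm; "grip_force": force on a finger pad.
Only numpy, scipy, OpenCV 4.12 (cv2) and the standard library are available. Lean on these libraries where they do the work, as an engineer would, in place of code of your own. Each camera call takes 0.05 s, during which the arm holds its last target. There are 200 camera calls.

## Working session

There is one attempt and no reset: what is moved stays moved. The work goes in short steps, Python scripts to look and compute and a shell command to move; the robot and the scene stay as the last step left them, time stands still between calls to the robot, and variables do not carry over. Pictures are saved under pics/ and viewed, at most 10 in all, crops included, and the job is handed in when it is done.

```bash
mkdir -p pics; ls; cat > h.py <<'E'
import numpy as np, cv2
from bench import ctrl, viewer, order
def grab(n,save=None):
    s=ctrl.observe(); f=viewer.grab_frame(n); f['s']=s
    if n=='wrist':
        T=np.eye(4);T[:3,:3]=s['eef_rot'];T[:3,3]=s['tcp_pos']
        f['c2w']=T@np.array(f['mount'])
    else: f['c2w']=np.linalg.inv(np.array(f['extrinsics']))
    if save: cv2.imwrite('pics/'+save+'.png',f['frame'][:,:,::-1])
    np.save('/tmp/'+(save or 'x')+'.npy',np.array([f],dtype=object),allow_pickle=True)
    return f
def load(s): return np.load('/tmp/'+s+'.npy',allow_pickle=True)[0]
def K(f):
    F=192/np.tan(np.radians(f['fov_y'])/2); return np.array([[F,0,f['cx']],[0,F,f['cy']],[0,0,1.]]), np.array([f['k1'],0,0,0.])
def ray(f,uv):
    k,d=K(f); p=cv2.undistortPoints(np.array([[uv]],float),k,d)[0,0]
    return f['c2w'][:3,3], f['c2w'][:3,:3]@np.array([p[0],-p[1],-1])
def plane(f,uv,z):
    o,d=ray(f,uv); return o+d*(z-o[2])/d[2]
def proj(f,P):
    k,d=K(f); q=np.linalg.inv(f['c2w'])@np.append(P,1); q=q[:3]*[1,-1,-1]
    return cv2.projectPoints(q[None],np.zeros(3),np.zeros(3),k,d)[0].ravel()
E
python3 - <<'E'
from h import *
for n in('scene','side','wrist'):
    f=grab(n,n+'0'); print(n,f['fov_y'],f['k1'],f['c2w'].round(2).tolist())
s=ctrl.observe();print(s['clock'],np.round(s['eef_rot'],3).tolist(),s['width'])
E
```

```text
pics
scene 55.66673642552312 -0.004756705060001351 [[-0.77, 0.49, -0.41, 146.53], [-0.64, -0.59, 0.5, 531.11], [0.01, 0.64, 0.76, 836.69], [0.0, 0.0, 0.0, 1.0]]
side 53.5210860977009 0.03548796167310597 [[1.0, 0.0, -0.03, 507.32], [-0.02, 0.67, -0.74, -626.26], [0.02, 0.74, 0.67, 708.43], [0.0, 0.0, 0.0, 1.0]]
wrist 62.81220089001143 -0.06680279993609278 [[0.25, 0.92, 0.29, 231.04], [-0.97, 0.24, 0.07, -585.86], [-0.0, -0.3, 0.95, 373.62], [0.0, 0.0, 0.0, 1.0]]
0.15 [[0.968, 0.25, -0.0], [0.25, -0.968, 0.001], [0.0, -0.001, -1.0]] 85.1071342450262
```

View pics/scene0.png

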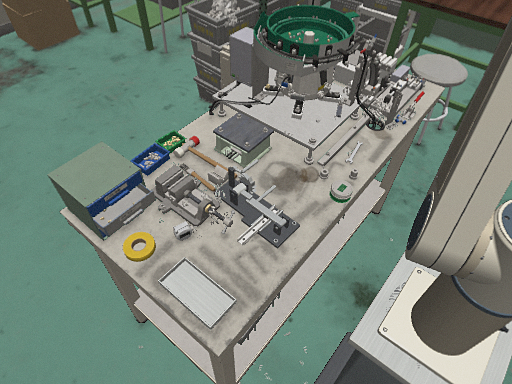

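View pics/side0.png

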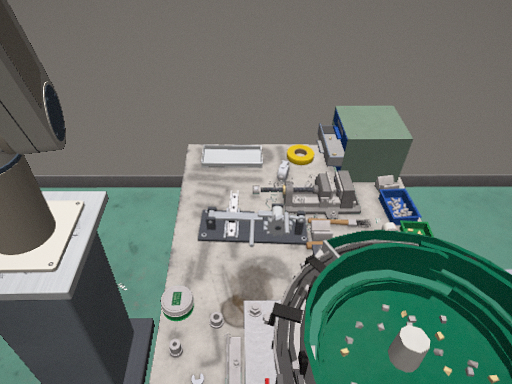

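The scene camera looks back over the bench. The jig is near (265,210), the tray near (198,292), and the tin near (342,190). In the side view, the jig spans (198-308, 207-245), the rail is near (234,213), and the tray is near (232,156). Next I'll enlarge the jig in both views.

```bash
python3 - <<'E'
from h import *
a=load('scene0')['frame'][150:340,140:320,::-1]; b=load('side0')['frame'][140:260,180:330,::-1]
a=cv2.resize(a,(480,507),interpolation=cv2.INTER_CUBIC)
cv2.imwrite('pics/c1.png',cv2.resize(load('scene0')['frame'][150:250,190:310,::-1],(720,600),interpolation=cv2.INTER_CUBIC))
cv2.imwrite('pics/c2.png',cv2.resize(b,(750,600),interpolation=cv2.INTER_CUBIC))
E
```

```text
(no output)
```

View pics/c1.png

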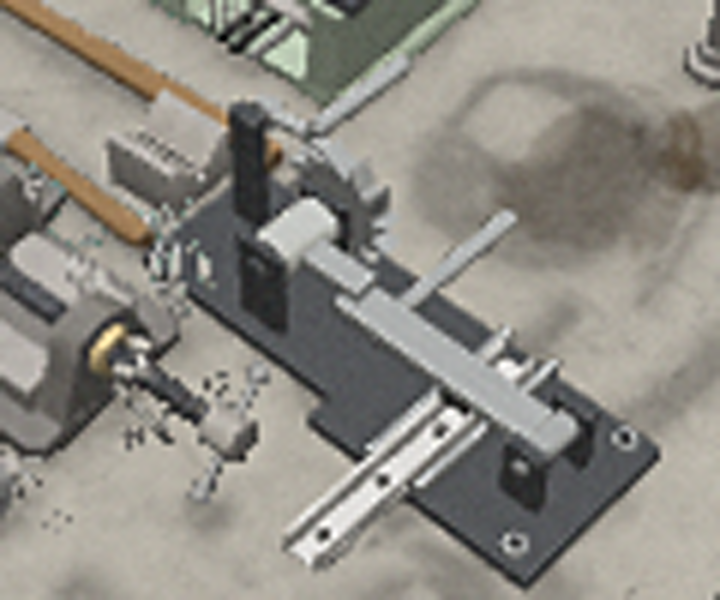

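View pics/c2.png

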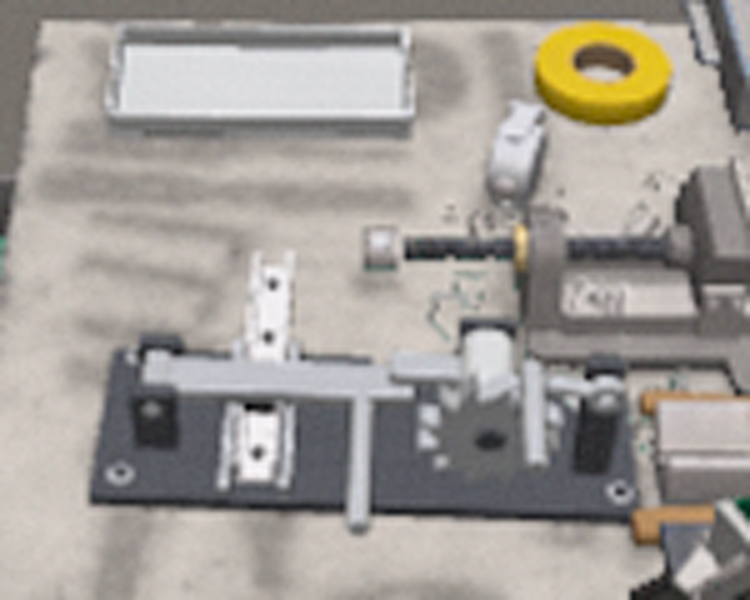

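The crops (6× and 5× scale) show the plate corners, bar pin tip, pawl pin tip, rail end and tray clearly. I'll fit the jig pose from those points.

```bash
cat > /tmp/fit.py <<'E'
from h import *
from scipy.optimize import least_squares
A=load('scene0');B=load('side0')
a=lambda u,v:(A,(190+u/6-.4,150+v/6-.4)); b=lambda u,v:(B,(180+u/5-.4,140+v/5-.4))
obs=[((-130,-50,5),a(660,458)),((-130,50,5),a(526,582)),((0,50,10),a(310,410)),((0,-90,39),a(513,215)),((76,-95,90),a(405,62)),
((-130,-50,5),b(91,502)),((135,-50,5),b(636,518)),((-130,50,10),b(112,350)),((0,-90,39),b(358,527)),((76,-95,90),b(537,460))]
def W(q,p):
    c,s=np.cos(q[2]),np.sin(q[2]);return np.array([q[0]+c*p[0]-s*p[1],q[1]+s*p[0]+c*p[1],p[2]])
r=lambda q:np.concatenate([proj(f,W(q,p))-uv for p,(f,uv) in obs])
q=least_squares(r,[500,0,.1],x_scale=[10,10,.1],loss='soft_l1').x
print('jig',q,r(q).reshape(-1,2).round(1).tolist())
for n,p in dict(pawl=(76,-68,90),bar=(0,-68,39),slot=(-50,0,10),pin_tip=(76,-95,90)).items(): print(n,W(q,p).round(1))
def J(p):
    c,s=np.cos(q[2]),np.sin(q[2]);d=p[:2]-q[:2];return np.array([c*d[0]+s*d[1],-s*d[0]+c*d[1]])
for f,uv in(b(255,255),b(292,255),a(283,543),a(325,562)): print('rail end',plane(f,uv,25).round(1),J(plane(f,uv,25)).round(1))
t=[plane(*b(*uv),18) for uv in((119,28),(409,28),(412,122),(110,118))]
print('tray rim side',np.round(t,1).tolist())
for P in ((0,0,0),):pass
t=[plane(A,uv,18) for uv in((186,259),(234,295),(209,324),(161,284))];print('tray scene',np.round(t,1).tolist())
print('tin',plane(B,(177,299),34),'vee/etc')
E
python3 /tmp/fit.py
```

```text
jig [ 5.43599975e+02  1.70125411e+01 -5.22084164e-02] [[0.3, -1.1], [-0.2, 0.5], [0.5, 1.4], [-0.8, 0.0], [-0.4, -0.2], [-0.7, -0.3], [0.9, 0.1], [-0.1, -0.9], [0.0, 0.3], [-0.1, 1.4]]
pawl [615.9 -54.9  90. ]
bar [540.1 -50.9  39. ]
slot [493.7  19.6  10. ]
pin_tip [614.5 -81.8  90. ]
rail end [490.2 126.4  25. ] [-59.1 106.4]
rail end [509.9 126.3  25. ] [-39.3 107.4]
rail end [504.8 136.1  25. ] [-44.9 116.9]
rail end [484.2 131.8  25. ] [-65.3 111.5]
tray rim side [[403.9, 343.3, 18.0], [583.5, 343.4, 18.0], [580.6, 249.4, 18.0], [404.3, 253.5, 18.0]]
tray scene [[570.1, 260.2, 18.0], [410.8, 255.3, 18.0], [408.1, 344.7, 18.0], [566.4, 348.3, 18.0]]
tin [ 387.01971516 -204.39520465   34.        ] vee/etc
```

```bash
python3 - <<'E'
from h import *
f=load('scene0')['frame'][225:345,140:260,::-1]
cv2.imwrite('pics/c3.png',np.hstack([cv2.resize(f,(400,400),interpolation=cv2.INTER_CUBIC),cv2.resize(load('wrist0')['frame'][:,:,::-1],(400,300))[:300].repeat(1,0) if 0 else cv2.copyMakeBorder(cv2.resize(load('wrist0')['frame'][:,:,::-1],(400,300)),0,100,0,0,0)]))
E
```

```text
(no output)
```

View pics/c3.png

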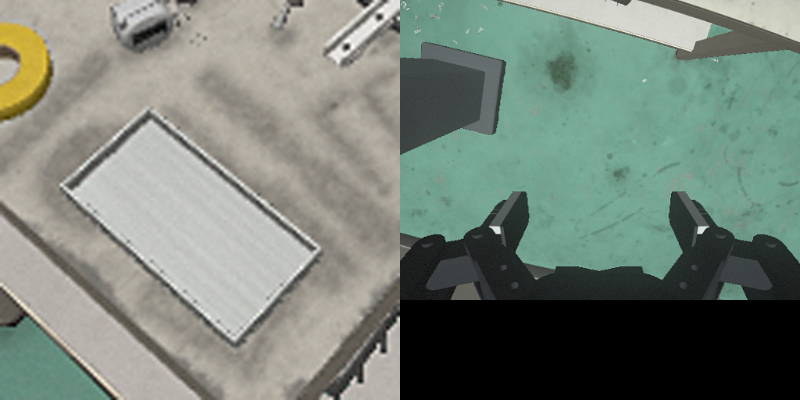

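The tray is empty, with rim corners at crop points (152,108), (320,248), (235,343) and (62,186). The wrist camera sees only the floor for now. I'll check the feeder's position before planning the approach.

```bash
cat >> h.py <<'E'
def go(P,yaw):
    s=ctrl.observe();R=np.array(s['eef_rot']);d=R.T@(np.array(P)-s['tcp_pos'])
    y0=np.arctan2(R[1,0],R[0,0]); t=-((yaw-y0+np.pi)%(2*np.pi)-np.pi)
    print('t',round(s['clock'],2),'tcp',np.round(s['tcp_pos'],1),'yaw',round(y0,3),'-> d',d.round(1),'turn',round(t,3),'rows',round(np.linalg.norm(d)/50,1),'j6',round(s['joint_positions'][5],2))
E
python3 - <<'E'
from h import *
A=load('scene0');B=load('side0')
def tri(uv1,uv2):
    o,d=ray(A,uv1);p,e=ray(B,uv2);s=np.linalg.lstsq(np.c_[d,-e],p-o,rcond=None)[0];return ((o+d*s[0]+p+e*s[1])/2).round()
print('bowl post',tri((309,38),(408,345)))
for uv in((286,300),(300,260),(340,240),(300,370)): print(uv,plane(B,uv,300).round(), plane(B,uv,350).round())
c=[plane(A,(140+u/3.333-.4,225+v/3.333-.4),18) for u,v in((152,108),(320,248),(235,343),(62,186))];print(np.round(c,1).tolist(),np.mean(c,0))
print('vise handle',tri((190+235/6,150+430/6),(180+380/5,140+247/5)))
go((545,-60,250),1.519)
E
```

```text
bowl post [ 696. -430.  299.]
(286, 300) [ 566. -374.  300.] [ 559. -405.  350.]
(300, 260) [ 591. -314.  300.] [ 581. -353.  350.]
(340, 240) [ 651. -280.  300.] [ 634. -323.  350.]
(300, 370) [ 573. -456.  300.] [ 565. -477.  350.]
[[575.9, 257.4, 18.0], [401.1, 260.5, 18.0], [400.7, 348.9, 18.0], [578.9, 346.2, 18.0]] [489.16216891 303.26841414  18.        ]
vise handle [555. 112.  41.]
t 0.15 tcp [ 156.2 -604.7  241.7] yaw 0.253 -> d [ 512.6 -430.2   -7.7] turn -1.266 rows 13.4 j6 -0.02
```

```bash
python3 -m creep '331 -384 0 -1.2;331 -384 0 -1.2;331 -384 0 -1.2;331 -384 0 -1.2;331 -384 0 -1.2;331 -384 0 -1.2;331 -384 0 -1.2;331 -384 0 -1.2' 40; python3 - <<'E'
from h import *
go((380,-120,250),1.519)
go((545,-60,250),1.519)
E
```

```text
clock: 0.95
tcp_pos: [333.8, -244.6, 242.4]
eef_rot: [[0.112, 0.994, 0.0], [0.994, -0.112, -0.0], [-0.0, 0.0, -1.0]]
wrist_force: [0.2, 0.1, 0.0]
width: 39.8
grip_force: 0.0
t 0.95 tcp [ 333.8 -244.6  242.4] yaw 1.458 -> d [129.   32.   -7.6] turn -0.061 rows 2.7 j6 -0.55
t 0.95 tcp [ 333.8 -244.6  242.4] yaw 1.458 -> d [207.1 189.2  -7.6] turn -0.061 rows 5.6 j6 -0.55
```

```bash
python3 -m creep '120 30 -8 -0.061;120 30 -8 -0.061;120 30 -8 -0.061;207 189 -8 -0.061;207 189 -8 -0.061;207 189 -8 -0.061;207 189 -8 -0.061;207 189 -8 -0.061'; python3 -m creep '0 0 0 0;0 0 0 0';  python3 - <<'E'
from h import *
f=grab('wrist','w1'); go((0,0,0),1.519)
exec(open('/tmp/fit.py').read().split('for n,p in')[0])
for p in((-130,-50,10),(-130,50,10),(135,-50,10),(0,-90,39),(76,-95,95),(0,50,10)): print(p,proj(f,W(q,p)).round())
E
```

```text
clock: 1.75
tcp_pos: [548.8, -61.6, 250.1]
eef_rot: [[0.054, 0.999, 0.002], [0.999, -0.054, 0.0], [0.0, 0.002, -1.0]]
wrist_force: [-0.5, -0.7, -0.6]
width: 40.1
grip_force: 0.0
clock: 1.95
tcp_pos: [544.1, -63.4, 249.9]
eef_rot: [[0.057, 0.998, -0.002], [0.998, -0.057, 0.0], [-0.0, -0.002, -1.0]]
wrist_force: [-0.9, 0.7, 0.5]
width: 39.8
grip_force: 0.0
t 2.0 tcp [544.1 -63.6 250.1] yaw 1.513 -> d [  32.  -546.6  250.8] turn -0.006 rows 12.0 j6 -0.08
jig [ 5.43599975e+02  1.70125411e+01 -5.22084164e-02] [[0.3, -1.1], [-0.2, 0.5], [0.5, 1.4], [-0.8, 0.0], [-0.4, -0.2], [-0.7, -0.3], [0.9, 0.1], [-0.1, -0.9], [0.0, 0.3], [-0.1, 1.4]]
(-130, -50, 10) [141. 132.]
(-130, 50, 10) [132.  42.]
(135, -50, 10) [364. 131.]
(0, -90, 39) [250. 170.]
(76, -95, 95) [328. 189.]
(0, 50, 10) [249.  39.]
```

View pics/w1.png

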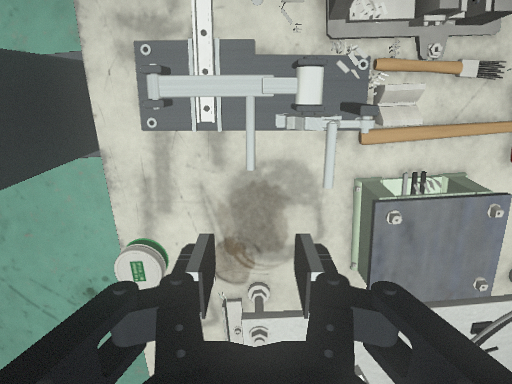

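The wrist view confirms the jig fit. The bar pin tip is at (251,169) against a predicted (250,170), and the pawl pin tip is at (328,187) against (328,189). A grey box stands at (355-510,175-300), so I'll check its clearance and work out the moves.

```bash
python3 - <<'E'
from h import *
f=load('w1');A=load('scene0')
o,d=ray(f,(372,198));p,e=ray(A,(246,157));s=np.linalg.lstsq(np.c_[d,-e],p-o,rcond=None)[0];print('box corner',o+d*s[0],p+e*s[1])
print(plane(f,(356,180),60), plane(f,(355,255),30))
exec(open('/tmp/fit.py').read().split('for n,p in')[0].replace('print','0 and print'))
print('rail end edges')
for u in((194,0),(212,0)): print(u)
print('slot walls',[ (plane(f,uv,20).round(1)) for uv in((191,130),(221,130))], W(q,(-50,-50,20)))
go(W(q,(76,-79,150)),1.519)
E
```

```text
box corner [ 680.0541384  -115.8376664    35.40469982] [ 682.35026086 -114.29866755   35.70062259]
[652.18169236 -85.12203505  60.        ] [ 664.87137387 -193.68658072   30.        ]
rail end edges
(194, 0)
(212, 0)
slot walls [array([473.7, -26.7,  20. ]), array([508.1, -28.8,  20. ])] [491.0588676  -30.31009626  20.        ]
t 2.0 tcp [544.1 -63.6 250.1] yaw 1.513 -> d [  1.9  71.4 100.1] turn -0.006 rows 2.5 j6 -0.08
```

```bash
python3 -m creep '2 40 50 -0.006;2 71.4 90 -0.006;2 71.4 90 -0.006;2 71.4 125 -0.006;2 71.4 163 -0.006;2 71.4 163 -0.006;2 71.4 163 -0.006;2 71.4 163 -0.006'; python3 -m creep '0 0 0 0;0 0 0 0;0 0 0 0;0 0 0 0;0 0 0 0;0 0 0 0' 0 40;  python3 - <<'E'
from h import *
exec(open('/tmp/fit.py').read().split('for n,p in')[0].replace('print','0 and print'))
go(W(q,(76,-79,87)),1.519)
E
```

```text
clock: 2.8
tcp_pos: [618.0, -65.6, 89.9]
eef_rot: [[0.051, 0.999, 0.003], [0.999, -0.051, -0.0], [-0.0, 0.003, -1.0]]
wrist_force: [1.1, 0.4, 0.3]
width: 39.8
grip_force: 0.0
clock: 3.4
tcp_pos: [615.5, -65.4, 88.8]
eef_rot: [[0.051, 0.999, -0.003], [0.999, -0.051, -0.0], [-0.0, -0.003, -1.0]]
wrist_force: [-8.3, -1.1, 11.3]
width: 8.7
grip_force: 39.1
t 3.4 tcp [615.5 -65.4  88.8] yaw 1.52 -> d [-0.5 -0.1  1.8] turn 0.001 rows 0.0 j6 -0.07
```

```bash
python3 -m creep '0 2.2 -4.3 0;0 4.8 -8.4 0;0 8 -12 0;0 11.6 -15.4 0;0 14.8 -17.7 0;0 14.8 -17.7 0;0 14.8 -17.7 0;0 14.8 -17.7 0'; python3 -m creep '0 0 0 0;0 0 0 0;0 0 0 0;0 0 0 0;0 0 0 0;0 0 0 0;0 0 0 0;0 0 0 0';python3 -m creep '0 0 0 0;0 0 0 0;0 0 0 0;0 0 0 0;0 0 0 0;0 0 0 0;0 0 0 0;0 0 0 0';python3 -m creep '0 0 0 0;0 0 0 0;0 0 0 0;0 0 0 0;0 0 0 0;0 0 0 0;0 0 0 0;0 0 0 0'; python3 - <<'E'
from h import *
grab('scene','s2');f=grab('side','d2')
b=f['frame'][180:270,190:330,::-1];a=load('s2')['frame'][150:250,190:310,::-1]
cv2.imwrite('pics/c4.png',np.hstack([cv2.resize(a,(400,400),interpolation=2),cv2.resize(b,(400,400),interpolation=2)]))
E
```

```text
clock: 4.2
tcp_pos: [626.3, -66.1, 105.4]
eef_rot: [[0.051, 0.999, -0.011], [0.999, -0.051, 0.0], [-0.0, -0.011, -1.0]]
wrist_force: [-17.3, -1.5, 14.2]
width: 8.1
grip_force: 39.7
clock: 5.0
tcp_pos: [626.3, -66.1, 105.4]
eef_rot: [[0.051, 0.999, -0.011], [0.999, -0.051, 0.0], [-0.0, -0.011, -1.0]]
wrist_force: [-17.8, -1.7, 13.8]
width: 8.2
grip_force: 39.7
clock: 5.8
tcp_pos: [626.3, -66.1, 105.4]
eef_rot: [[0.051, 0.999, -0.011], [0.999, -0.051, 0.0], [-0.0, -0.011, -1.0]]
wrist_force: [-17.6, -2.0, 14.3]
width: 8.2
grip_force: 39.7
clock: 6.6
tcp_pos: [626.2, -66.1, 105.3]
eef_rot: [[0.051, 0.999, -0.011], [0.999, -0.051, 0.0], [-0.0, -0.011, -1.0]]
wrist_force: [-18.5, -2.1, 13.1]
width: 8.2
grip_force: 39.7
```

View pics/c4.png

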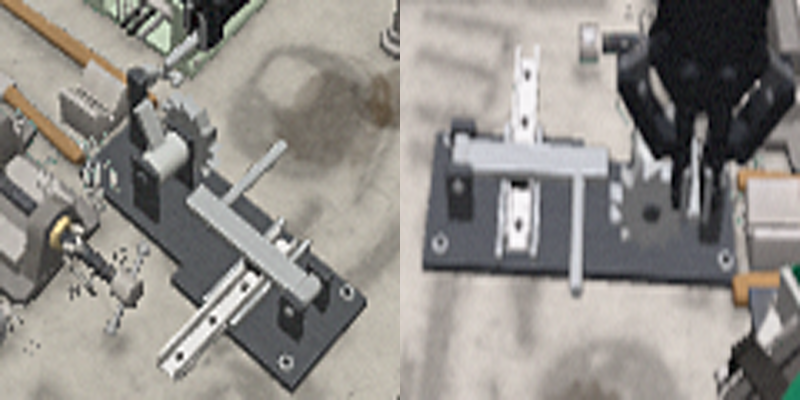

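The keeper finger now stands up and leans away at (150,120) in the left crop. The bar's end is free and the pawl is held up in the gripper. After a short extra wait I'll lower the pawl and release it.

```bash
python3 -m creep '0 0 0 0;0 0 0 0;0 0 0 0;0 0 0 0;0 0 0 0;0 0 0 0;0 0 0 0;0 0 0 0'; python3 -m creep '0 -3.2 2.3 0;0 -6.8 5.7 0;0 -10 9.3 0;0 -12 12.5 0;0 -12 12.5 0;0 -12 12.5 0'; python3 -m creep '0 0 0 0;0 0 0 0;0 0 0 0;0 0 0 0;0 0 0 0' 40; python3 -m creep '0 0 -35 0;0 0 -70 0;0 0 -70 0;0 0 -70 0'; python3 - <<'E'
from h import *
exec(open('/tmp/fit.py').read().split('for n,p in')[0].replace('print','0 and print'))
go(W(q,(0,-77,120)),1.519)
go(W(q,(0,-77,37)),1.519)
f=grab('side','d3')
b=f['frame'][180:270,190:330,::-1];a=grab('scene','s3')['frame'][150:250,190:310,::-1]
cv2.imwrite('pics/c5.png',np.hstack([cv2.resize(a,(400,400),interpolation=2),cv2.resize(b,(400,400),interpolation=2)]))
E
```

```text
clock: 7.5
tcp_pos: [626.2, -66.1, 105.4]
eef_rot: [[0.051, 0.999, -0.011], [0.999, -0.051, 0.0], [-0.0, -0.011, -1.0]]
wrist_force: [-17.2, -1.7, 13.7]
width: 8.7
grip_force: 39.7
clock: 8.1
tcp_pos: [617.0, -65.5, 93.0]
eef_rot: [[0.051, 0.999, -0.005], [0.999, -0.051, 0.0], [-0.0, -0.005, -1.0]]
wrist_force: [-9.4, -2.0, 6.3]
width: 8.2
grip_force: 40.0
clock: 8.6
tcp_pos: [619.9, -65.3, 92.6]
eef_rot: [[0.051, 0.999, 0.0], [0.999, -0.051, -0.0], [-0.0, 0.0, -1.0]]
wrist_force: [-0.1, -0.2, 0.3]
width: 40.1
grip_force: 0.0
clock: 9.0
tcp_pos: [620.2, -65.4, 163.4]
eef_rot: [[0.051, 0.999, 0.002], [0.999, -0.051, -0.0], [-0.0, 0.002, -1.0]]
wrist_force: [-0.2, 0.4, -0.8]
width: 39.9
grip_force: 0.0
t 9.0 tcp [620.2 -65.4 163.4] yaw 1.52 -> d [  1.4 -80.9  43.2] turn 0.001 rows 1.8 j6 -0.07
t 9.0 tcp [620.2 -65.4 163.4] yaw 1.52 -> d [  1.4 -81.1 126.2] turn 0.001 rows 3.0 j6 -0.07
```

View pics/c5.png

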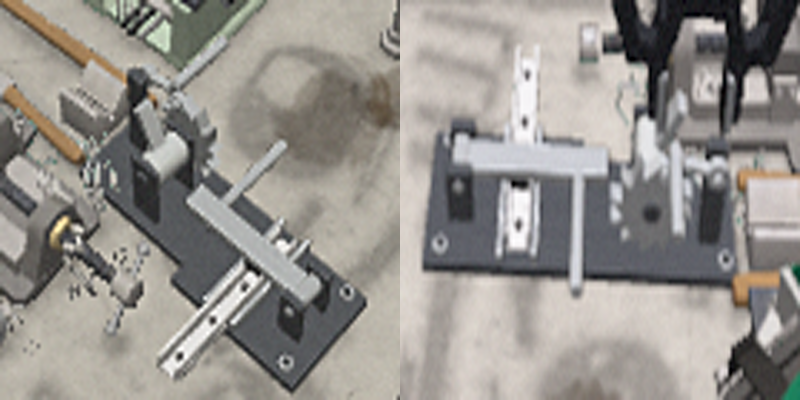

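The pawl is back in the teeth: its pin tip at (225,42) in the left crop matches its starting place. The keeper finger stays back. Next is the bar pin.

```bash
python3 -m creep '1.4 -45 0 0;1.4 -81 0 0;1.4 -81 30 0;1.4 -81 75 0;1.4 -81 110 0;1.4 -81 126 0;1.4 -81 126 0;1.4 -81 126 0'; python3 -m creep '0 0 0 0;0 0 0 0;0 0 0 0;0 0 0 0;0 0 0 0;0 0 0 0' 0 40;  python3 - <<'E'
from h import *
exec(open('/tmp/fit.py').read().split('for n,p in')[0].replace('print','0 and print'))
go(W(q,(0,-77,37)),1.519)
for t in(.15,.3,.45,.6,.75,.93): print(t,(100*np.cos(t)-100).round(1),(-100*np.sin(t)).round(1))
E
```

```text
clock: 9.9
tcp_pos: [538.3, -59.7, 35.8]
eef_rot: [[0.051, 0.999, -0.002], [0.999, -0.051, 0.0], [0.0, -0.002, -1.0]]
wrist_force: [-0.1, -0.1, 0.1]
width: 40.0
grip_force: 0.0
clock: 10.5
tcp_pos: [539.3, -59.9, 37.6]
eef_rot: [[0.051, 0.999, 0.001], [0.999, -0.051, -0.0], [-0.0, 0.001, -1.0]]
wrist_force: [-1.8, 0.2, 7.3]
width: 8.0
grip_force: 39.3
t 10.5 tcp [539.3 -59.9  37.6] yaw 1.52 -> d [0.  0.3 0.6] turn 0.001 rows 0.0 j6 -0.08
0.15 -1.1 -14.9
0.3 -4.5 -29.6
0.45 -10.0 -43.5
0.6 -17.5 -56.5
0.75 -26.8 -68.2
0.93 -40.2 -80.2
```

```bash
python3 -m creep '0 -1.1 -15 0;0 -4.5 -29.6 0;0 -10 -43.5 0;0 -17.5 -56.5 0;0 -26.8 -68.2 0;0 -34 -75 0;0 -40.2 -80.2 0;0 -40.2 -80.2 0';python3 -m creep '0 0 0 0;0 0 0 0;0 0 0 0' ; python3 - <<'E'
from h import *
exec(open('/tmp/fit.py').read().split('for n,p in')[0].replace('print','0 and print'))
go(W(q,(-40.2,-77,117.2)),1.519)
E
```

```text
clock: 11.3
tcp_pos: [501.3, -57.9, 120.0]
eef_rot: [[0.051, 0.999, 0.008], [0.999, -0.051, -0.001], [-0.0, 0.008, -1.0]]
wrist_force: [5.2, 1.0, 7.6]
width: 7.9
grip_force: 39.7
clock: 11.6
tcp_pos: [501.7, -57.9, 119.6]
eef_rot: [[0.051, 0.999, 0.008], [0.999, -0.051, -0.001], [-0.0, 0.008, -1.0]]
wrist_force: [5.0, 0.7, 7.8]
width: 8.2
grip_force: 39.7
t 11.6 tcp [501.7 -57.9 119.6] yaw 1.52 -> d [ 0.  -2.3  2.4] turn 0.001 rows 0.1 j6 -0.09
```

```bash
python3 -m creep '0 -2 -1.5 0;0 -2 -1.5 0;0 -2 -1.5 0'; python3 -m creep '0 0 0 0;0 0 0 0;0 0 0 0;0 0 0 0;0 0 0 0' 42; python3 -m creep '0 0 -50 0;0 0 -100 0;0 0 -100 0;0 0 -100 0'; python3 - <<'E'
from h import *
exec(open('/tmp/fit.py').read().split('for n,p in')[0].replace('print','0 and print'))
go(W(q,(-50,86,220)),1.519)
b=grab('side','d4')['frame'][140:260,180:330,::-1];a=grab('scene','s4')['frame'][170:270,190:310,::-1]
cv2.imwrite('pics/c6.png',np.hstack([cv2.resize(a,(400,400),interpolation=2),cv2.resize(b,(400,400),interpolation=2)]))
E
```

```text
clock: 11.9
tcp_pos: [500.0, -57.8, 121.0]
eef_rot: [[0.051, 0.999, 0.008], [0.999, -0.051, -0.001], [-0.0, 0.008, -1.0]]
wrist_force: [6.1, 0.2, 5.5]
width: 8.0
grip_force: 39.4
clock: 12.4
tcp_pos: [496.3, -57.6, 118.1]
eef_rot: [[0.051, 0.999, -0.001], [0.999, -0.051, 0.0], [0.0, -0.001, -1.0]]
wrist_force: [-1.2, -0.5, -0.1]
width: 41.8
grip_force: 0.0
clock: 12.8
tcp_pos: [497.2, -57.8, 219.2]
eef_rot: [[0.051, 0.999, 0.002], [0.999, -0.051, -0.0], [-0.0, 0.002, -1.0]]
wrist_force: [-0.6, -0.5, -1.3]
width: 42.1
grip_force: 0.0
t 12.8 tcp [497.2 -57.8 219.2] yaw 1.52 -> d [163.1  -7.3  -0.8] turn 0.001 rows 3.3 j6 -0.09
```

View pics/c6.png

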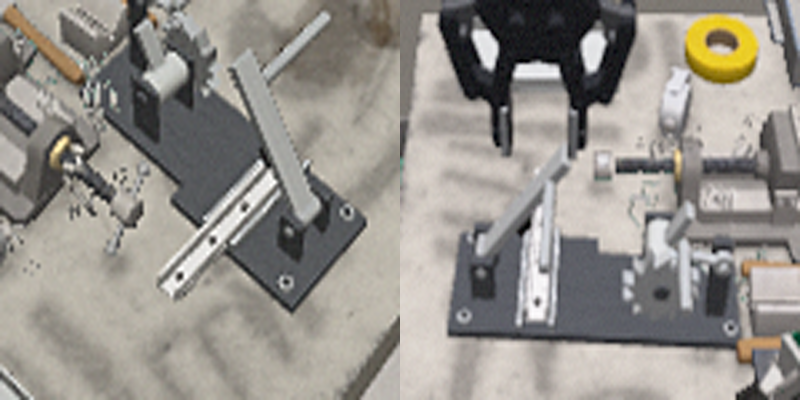

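The bar stays up at about 0.94 rad, and the rail has not moved. The vise handle near (120,210) in the left crop is close to the rail's exit path. I'll move above the rail's end and measure both.

```bash
python3 -m creep '50 -7 0 0;100 -7 0 0;145 -7 0 0;145 -7 0 0;145 -7 0 0;145 -7 0 0' 30;  python3 - <<'E'
from h import *
exec(open('/tmp/fit.py').read().split('for n,p in')[0].replace('print','0 and print'))
go(W(q,(-50,68,220)),1.519)
f=grab('wrist','w2')
print('proj rail end',[proj(f,W(q,(x,y,25))).round() for x in(-60,-40) for y in(100,108,115)])
print('proj knob',proj(f,(547,112,41)).round())
a=cv2.resize(f['frame'][:,:,::-1],(800,600))
b=load('s4')['frame'][190:260,200:270,::-1]
a[:210,590:]=cv2.resize(b,(210,210),interpolation=2)
cv2.imwrite('pics/w2m.png',a)
E
```

```text
clock: 13.5
tcp_pos: [496.3, 86.8, 217.1]
eef_rot: [[0.051, 0.999, -0.003], [0.999, -0.051, -0.001], [-0.001, -0.003, -1.0]]
wrist_force: [-0.9, -0.5, 0.0]
width: 30.0
grip_force: 0.0
t 13.5 tcp [496.3  86.8 217.1] yaw 1.52 -> d [ 0.8  0.9 -2.9] turn 0.001 rows 0.1 j6 0.2
proj rail end [array([245., 134.]), array([245., 126.]), array([245., 119.]), array([265., 134.]), array([265., 126.]), array([265., 119.])]
proj knob [304. 142.]
```

View pics/w2m.png

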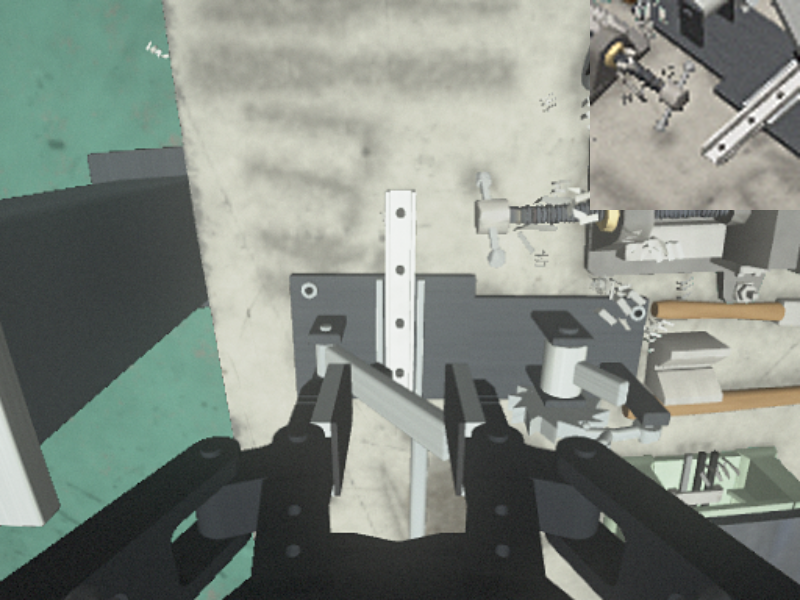

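In the wrist picture (1.5625×), the rail end is at (401,190) with holes at (400,212/270/323/373). The handle's crossbar balls are at (484,180) and (497,256). I'll triangulate these.

```bash
python3 - <<'E'
from h import *
exec(open('/tmp/fit.py').read().split('for n,p in')[0].replace('print','0 and print'))
def J(p):
    c,s=np.cos(q[2]),np.sin(q[2]);d=p[:2]-q[:2];return np.array([c*d[0]+s*d[1],-s*d[0]+c*d[1],p[2]]).round(1)
f=load('w2')
for y in(212,270,323,373): print('hole',J(plane(f,(400/1.5625,y/1.5625),12)))
for x in(387,415): print('end',J(plane(f,(x/1.5625,190/1.5625),25)))
A=load('s4')
for a,b in (((484,180),(233.3,211.7)),((497,256),(224,232.3)),((478,217),(230,224)),((484,180),(224,232.3)),((497,256),(233.3,211.7))):
    o,d=ray(f,np.array(a)/1.5625);p,e=ray(A,b);s=np.linalg.lstsq(np.c_[d,-e],p-o,rcond=None)[0];print('ball',J(o+d*s[0]),J(p+e*s[1]))
go(W(q,(-49.5,68,120)),1.519)
go(W(q,(-49.5,68,22)),1.519)
E
```

```text
hole [-49.1  96.5  12. ]
hole [-49.   55.5  12. ]
hole [-48.9  15.4  12. ]
hole [-48.8 -25.2  12. ]
end [-57.6 112.7  25. ]
end [-39.4 112.7  25. ]
ball [-13.5 127.6 133.9] [-31.4 112.7 132. ]
ball [ 41.   41.5 -92.8] [ 59.7  67.6 -95. ]
ball [ 1.1 96.5 33.5] [ 0.5 95.9 33.5]
ball [  7.7 118.2  10.8] [  5.  115.8  10.5]
ball [ 8.7 77.7 63. ] [ 6.9 75.5 63.1]
t 13.55 tcp [496.5  86.5 217.3] yaw 1.519 -> d [ 1.1  1.3 97.3] turn -0.0 rows 1.9 j6 0.2
t 13.55 tcp [496.5  86.5 217.3] yaw 1.519 -> d [  1.2   1.5 195.3] turn -0.0 rows 3.9 j6 0.2
```

The rail's centre is at jig y ≈ 36.5. The crossbar's upper ball, at jig (8,77,63), would be close to the gripper knuckles. So I'll grip at y = 98, past the ball.

```bash
python3 -m creep '31.2 1.5 20 0;31.2 1.5 60 0;31.2 1.5 100 0;31.2 1.5 140 0;31.2 1.5 170 0;31.2 1.5 195 0;31.2 1.5 195 0;31.2 1.5 195 0' 28; python3 -m creep '0 0 0 0;0 0 0 0;0 0 0 0;0 0 0 0;0 0 0 0;0 0 0 0' 0 60;  python3 - <<'E'
from h import *
exec(open('/tmp/fit.py').read().split('for n,p in')[0].replace('print','0 and print'))
go(W(q,(-49.5,98,22)),1.519)
E
```

```text
clock: 14.35
tcp_pos: [500.1, 117.6, 23.2]
eef_rot: [[0.053, 0.999, -0.001], [0.999, -0.053, -0.0], [-0.0, -0.001, -1.0]]
wrist_force: [-0.2, -0.1, 0.2]
width: 28.0
grip_force: 0.0
clock: 14.95
tcp_pos: [501.0, 118.8, 23.8]
eef_rot: [[0.051, 0.999, 0.002], [0.999, -0.051, 0.0], [0.0, 0.002, -1.0]]
wrist_force: [2.1, -0.5, 5.6]
width: 18.4
grip_force: 62.5
t 14.95 tcp [501.  118.8  23.8] yaw 1.52 -> d [-1.4 -1.6  1.8] turn 0.001 rows 0.1 j6 0.26
```

```bash
python3 -m creep '10 0 0 0;20 0 0 0;30 0 0 0;40 0 0 0;40 0 0 0'; python3 -m creep '15 0 0 0;30 0 0 0;45 0 0 0;62 0 0 0;62 0 0 0;62 0 0 0'; python3 - <<'E'
from h import *
grab('scene','s5');f=grab('wrist','w5');go((0,0,0),1.519)
exec(open('/tmp/fit.py').read().split('for n,p in')[0].replace('print','0 and print'))
go(W(q,(-49.5,201.4,22)),1.519)
E
```

```text
clock: 15.45
tcp_pos: [502.3, 160.3, 23.1]
eef_rot: [[0.05, 0.999, 0.0], [0.999, -0.05, 0.001], [0.001, 0.0, -1.0]]
wrist_force: [-0.3, 2.3, 2.4]
width: 18.1
grip_force: 62.3
clock: 16.05
tcp_pos: [505.1, 221.3, 23.0]
eef_rot: [[0.05, 0.999, -0.0], [0.999, -0.05, -0.0], [-0.0, -0.0, -1.0]]
wrist_force: [-0.2, 0.1, -0.2]
width: 18.3
grip_force: 61.8
t 16.15 tcp [505.  220.3  23. ] yaw 1.52 -> d [-245.7 -493.1   23.4] turn 0.001 rows 11.0 j6 0.44
t 16.15 tcp [505.  220.3  23. ] yaw 1.52 -> d [ 0.4 -0.3  1. ] turn 0.001 rows 0.0 j6 0.44
```

```bash
python3 -m creep '0 0 -40 0;0 0 -80 0;0 0 -110 0.1;0 0 -110 0.25;0 0 -110 0.4;0 0 -110 0.55;0 0 -110 0.7;0 0 -110 0.8'; python3 -m creep '0 0 0 0.15;0 0 0 0.3;0 0 0 0.45;0 0 0 0.6;0 0 0 0.735;0 0 0 0.735;0 0 0 0.735'; python3 - <<'E'
from h import *
go((552,300,130),-0.015)
f=grab('wrist','w6');grab('scene','s6')
E
```

```text
clock: 16.95
tcp_pos: [505.2, 219.7, 133.2]
eef_rot: [[0.756, 0.654, -0.0], [0.654, -0.756, -0.0], [-0.0, -0.0, -1.0]]
wrist_force: [0.2, 0.4, -0.2]
width: 18.2
grip_force: 61.9
clock: 17.65
tcp_pos: [505.3, 220.0, 133.2]
eef_rot: [[1.0, -0.012, -0.0], [-0.012, -1.0, -0.0], [-0.0, 0.0, -1.0]]
wrist_force: [-0.5, 0.0, -0.2]
width: 18.1
grip_force: 61.9
t 17.65 tcp [505.3 220.  133.2] yaw -0.012 -> d [ 45.7 -80.6   3.1] turn 0.003 rows 1.9 j6 1.97
```

```bash
python3 - <<'E'
from h import *
for n in('s6',):
    f=load(n);g=cv2.cvtColor(f['frame'],cv2.COLOR_RGB2GRAY)
    for dy in(0,9):
        r=[]
        for dx in list(range(-160,-110,4))+list(range(0,30,4)):
            u=proj(f,np.array([505.3+dx,220.0+dy-dx*.012,(133.2-23+(12 if dy==0 else 25))])); r.append((dx,int(cv2.getRectSubPix(g,(1,1),tuple(map(float,u)))[0,0])))
        print(n,dy,r)
f=load('w6');g=cv2.cvtColor(f['frame'],cv2.COLOR_RGB2GRAY)
# tray in wrist: profile along y at floor/rim, and x
for y in(285,300,315):
    print('x-prof',y,[(x,int(cv2.getRectSubPix(g,(1,1),tuple(map(float,proj(f,(x,y,18)))))[0,0])) for x in range(562,604,3)])
for x in(520,545):
    print('y-prof',x,[(y,int(cv2.getRectSubPix(g,(1,1),tuple(map(float,proj(f,(x,y,18)))))[0,0])) for y in list(range(240,270,3))+list(range(330,360,3))])
E
```

```text
s6 0 [(-160, 186), (-156, 183), (-152, 182), (-148, 182), (-144, 182), (-140, 185), (-136, 227), (-132, 228), (-128, 233), (-124, 115), (-120, 100), (-116, 230), (-112, 226), (0, 58), (4, 75), (8, 49), (12, 30), (16, 25), (20, 35), (24, 54), (28, 56)]
s6 9 [(-160, 184), (-156, 188), (-152, 180), (-148, 178), (-144, 178), (-140, 226), (-136, 231), (-132, 235), (-128, 89), (-124, 151), (-120, 234), (-116, 229), (-112, 229), (0, 62), (4, 23), (8, 25), (12, 34), (16, 53), (20, 55), (24, 51), (28, 53)]
x-prof 285 [(562, 187), (565, 188), (568, 187), (571, 189), (574, 187), (577, 186), (580, 191), (583, 132), (586, 132), (589, 134), (592, 138), (595, 144), (598, 143), (601, 139)]
x-prof 300 [(562, 190), (565, 191), (568, 191), (571, 190), (574, 190), (577, 189), (580, 191), (583, 143), (586, 145), (589, 136), (592, 132), (595, 136), (598, 133), (601, 130)]
x-prof 315 [(562, 190), (565, 193), (568, 189), (571, 191), (574, 191), (577, 190), (580, 190), (583, 161), (586, 154), (589, 143), (592, 133), (595, 134), (598, 133), (601, 134)]
y-prof 520 [(240, 152), (243, 147), (246, 138), (249, 134), (252, 148), (255, 149), (258, 170), (261, 185), (264, 188), (267, 187), (330, 186), (333, 191), (336, 191), (339, 96), (342, 91), (345, 148), (348, 166), (351, 155), (354, 155), (357, 154)]
y-prof 545 [(240, 153), (243, 143), (246, 147), (249, 157), (252, 162), (255, 141), (258, 153), (261, 162), (264, 186), (267, 186), (330, 188), (333, 190), (336, 190), (339, 86), (342, 90), (345, 175), (348, 157), (351, 157), (354, 158), (357, 156)]
```

The rail's centre is 63 mm behind the grip, as planned. The tray's centre is (491.5, 301), so I'll lay the rail there.

```bash
python3 -m creep '24 -41 0 0;48 -82 0 0;48 -82 0 0;48 -82 35 0;48 -82 70 0;48 -82 95 0;48 -82 108 0;48 -82 108 0'; python3 -m creep '0 0 3 0;0 0 7 0;0 0 7 0;0 0 7 0';  python3 - <<'E'
from h import *
go((554.5,301,18),-0.015)
print(ctrl.observe()['wrist_force'])
E
```

```text
clock: 18.55
tcp_pos: [553.3, 300.9, 23.4]
eef_rot: [[1.0, -0.014, -0.003], [-0.014, -1.0, -0.002], [-0.003, 0.002, -1.0]]
wrist_force: [-0.3, 0.3, -0.8]
width: 18.1
grip_force: 61.9
clock: 18.95
tcp_pos: [555.0, 301.9, 19.0]
eef_rot: [[1.0, -0.015, 0.001], [-0.015, -1.0, 0.001], [0.001, -0.001, -1.0]]
wrist_force: [0.2, -0.4, -0.1]
width: 18.2
grip_force: 61.9
t 18.95 tcp [555.  301.9  19. ] yaw -0.015 -> d [-0.5  0.9  1. ] turn -0.0 rows 0.0 j6 2.07
[ 0.22032107 -0.35646538 -0.08369289]
```

```bash
python3 -m creep '0 0 1 0;0 0 2 0;0 0 2 0;0 0 2 0'; python3 -m creep '0 0 0 0;0 0 0 0;0 0 0 0;0 0 0 0;0 0 0 0' 36; python3 -m creep '0 0 -20 0;0 0 -50 0;0 0 -100 0;0 0 -150 0;0 0 -170 0;0 0 -170 0;0 0 -170 0;0 0 -170 0';  python3 - <<'E'
from h import *
f=grab('scene','s7');g=cv2.cvtColor(f['frame'],cv2.COLOR_RGB2GRAY)
w=grab('wrist','w7');gw=cv2.cvtColor(w['frame'],cv2.COLOR_RGB2GRAY)
S=lambda f,g,P:int(cv2.getRectSubPix(g,(1,1),tuple(map(float,proj(f,P))))[0,0])
for n,F,G in(('scene',f,g),('wrist',w,gw)):
    print(n,'along x',[(x,S(F,G,(x,301,5))) for x in list(range(400,432,3))+list(range(552,585,3))])
    for x in(440,491,545): print('across',x,[(y,S(F,G,(x,y,18))) for y in range(283,320,2)])
# jig unchanged?
d=cv2.absdiff(load('s4')['frame'],f['frame']).max(2)[150:260,190:310]; n,l,st,c=cv2.connectedComponentsWithStats((d>40).astype('uint8')); print([(s[:5].tolist()) for s in st[1:] if s[4]>6])
for n,b in (('d',grab('side','d7')),): 
    d=cv2.absdiff(load('d4')['frame'],b['frame']).max(2); m,l,st,c=cv2.connectedComponentsWithStats((d>40).astype('uint8')); print([(s.tolist()) for s in st[1:] if s[4]>6])
E
```

```text
clock: 19.35
tcp_pos: [555.0, 301.9, 17.4]
eef_rot: [[1.0, -0.015, 0.001], [-0.015, -1.0, 0.0], [0.001, -0.0, -1.0]]
wrist_force: [-2.7, -1.5, 8.9]
width: 18.3
grip_force: 63.2
clock: 19.85
tcp_pos: [554.6, 301.6, 16.1]
eef_rot: [[1.0, -0.015, -0.0], [-0.015, -1.0, -0.0], [-0.0, 0.0, -1.0]]
wrist_force: [0.1, -0.3, -1.0]
width: 36.1
grip_force: 0.0
clock: 20.65
tcp_pos: [553.6, 301.2, 184.4]
eef_rot: [[1.0, -0.015, -0.003], [-0.015, -1.0, -0.001], [-0.003, 0.001, -1.0]]
wrist_force: [-0.4, -0.3, 0.2]
width: 36.3
grip_force: 0.0
scene along x [(400, 136), (403, 107), (406, 197), (409, 186), (412, 201), (415, 200), (418, 213), (421, 230), (424, 229), (427, 234), (430, 238), (552, 76), (555, 80), (558, 180), (561, 228), (564, 229), (567, 223), (570, 207), (573, 206), (576, 188), (579, 102), (582, 100)]
across 440 [(283, 202), (285, 204), (287, 204), (289, 203), (291, 203), (293, 204), (295, 208), (297, 221), (299, 167), (301, 133), (303, 207), (305, 231), (307, 227), (309, 227), (311, 202), (313, 208), (315, 207), (317, 139), (319, 163)]
across 491 [(283, 201), (285, 202), (287, 203), (
[... 1113 characters left out ...]
 (309, 226), (311, 191), (313, 219), (315, 206), (317, 204), (319, 204)]
across 545 [(283, 202), (285, 200), (287, 204), (289, 203), (291, 199), (293, 217), (295, 199), (297, 222), (299, 224), (301, 224), (303, 224), (305, 226), (307, 226), (309, 206), (311, 226), (313, 211), (315, 202), (317, 203), (319, 202)]
[[0, 0, 22, 9, 92], [103, 0, 10, 9, 72], [47, 61, 36, 34, 288]]
[[21, 0, 19, 114, 235], [221, 0, 39, 32, 476], [257, 0, 27, 11, 211], [194, 15, 80, 173, 6453], [272, 18, 2, 6, 7], [244, 44, 3, 4, 8], [38, 57, 2, 7, 8], [0, 80, 8, 11, 46], [43, 86, 1, 7, 7], [0, 89, 6, 22, 69], [15, 102, 8, 24, 82], [196, 137, 5, 3, 13], [263, 139, 5, 4, 10], [0, 146, 1, 9, 9], [226, 202, 10, 35, 211]]
```

```bash
python3 -c "
from bench import order
print(order.close_job())"
```

```text
the job is handed in; nothing more can be done
None
```

I handed the job in at about 20.7 s on the robot's clock: the pawl is back in the teeth with the drum turned back, the bar is left up, and the rail lies flat and right way up in the tray. I checked the final rail position only by pixel measurements because my picture views were used up, and I did not re-measure the tin, vee block and bush.

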